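# Put the tested preserves and the refractometer back in their trays

## Robot

A 6-joint arm with a two-finger parallel gripper is mounted at the origin on the work surface. World frame = base frame: x ahead of the robot, y to its left, z up, the work surface at z = 0. Lengths are in m, angles in rad, forces in N, time in s.
With the tool pointing down it reaches from about 0.35 to 0.975 m from the base axis. Payload 17.4 kg.
Tool frame: the origin (TCP) lies midway between the tips of the shut fingers; the grasp point (between the pads) lies 19 mm behind it; z points along the fingers, y is the line along which they close (so a half turn about z gives the same grasp; the last joint's range is limited). The gripper opens to 85 mm and grips with 20 to 120 N. Pads are 22 mm wide; open, the fingers measure 114 mm over their backs; the gripper's body (76 mm by 85 mm) begins 54 mm behind the grasp point. The pads swing forward as they close: fully open they stand 13 mm farther back than shut.
Start: joints at [-1.156, 0.116, 1.442, -0, 1.584, -0.038], TCP at [0.295, -0.607, 0.231] pointing down, gripper open.
Joint ranges: [-2.83, 2.83], [-0.83, 2.19], [0.07, 2.5], [-1.14, 4.28], [0.01, 3], [-2.97, 2.97]. Speed limits (rad/s): [1.89, 1.89, 2.22, 3.14, 3.14, 3.14].

## Interface

Orientations are given as [roll, pitch, yaw] about the fixed x, y, z axes, in that order (R = Rz(yaw) Ry(pitch) Rx(roll)).
In Python, from plant import readout, imaging, ticket gives the robot as it stands.
- The arm moves only by the tool creep_tool, called in YAML: its name, and indented under it one key for each argument. Schema: {"type":"object","properties":{"offsets":{"type":"array","items":{"type":"array","items":{"type":"array","items":{"type":"number"},"minItems":4,"maxItems":4},"minItems":1,"maxItems":8},"minItems":1,"maxItems":1},"aperture":{"type":"number"},"grip_force":{"type":"number"},"only":{"type":"string"},"quiet":{"type":"boolean"},"lines":{"type":"string"}},"required":["offsets"],"additionalProperties":false}. offsets is a list that holds a single list of rows (three levels of brackets), with 1 to 8 rows, each of 4 numbers: dx, dy, dz in normalised numbers (1 is 25 cm), then a turn about the tool's z in a scale on which 1.0 is 2 rad; each row shifts and turns the commanded pose from where the row before left it, along the tool's axes as they then stand; what a row does not reach is not made up. A row lasts 1/12 s, in which the tool goes at most 0.0417 m and 0.125 rad, less where a joint would pass 70% of its speed; a pose out of reach is approached as far as the arm can. aperture is the opening from 0.0 (shut) to 1.0 (fully open), set as the call begins (left out keeps the last). The fingers move at their own pace and stop on an object; grip_force is the grip in N (left out, the last holds). Time passes only in rows, so rows that do not move let the fingers close. The tool returns the time, the measured TCP pose, the force, the opening and the grip force at its end. only (a regular expression) keeps the lines of the reply that match it, lines (a string "A,B") keeps lines A to B, and quiet returns only ok. Input that does not fit is refused with a message, and nothing moves.
- readout.read_state(): the state, without advancing time (a new reading comes with each control period).
- imaging.camera(name): name is "scene" or "top" or "wrist"; returns a dict with "image" (480x640x3 uint8, red, green, blue), "z_map" (480x640 float32, m along the optical axis (not along the pixel's ray), 0 where there is no reading), "fovy" (degrees; the focal length in pixels is half the picture's height over the tangent of half this angle, whatever the lens; pixels are square), "cx", "cy" (the principal point, pixels), "eye" and "orientation" of the camera in the world. Camera axes: x right, y down, z forward; pixel columns grow to the right and rows downward; lengths in m; the calibration is good to about 2 mm. A picture is of the moment at which its call begins.
- ticket.job_done(): hands the job in; it is judged then, once.
The state is a dict: "t": time; "joint_pos": joint angles; "joint_vel": joint speeds; "joint_efforts": joint torques, N m; "tool_pos": TCP position; "ee_rot": TCP orientation; "ft_force": force on the tool from outside, world axes, zero at the start; "moment": the same for the moment, N m; "opening": opening from 0.0 (shut) to 1.0 (fully open); "grip_force": force on a finger pad.
Only numpy, scipy, OpenCV 4.12 (cv2) and the standard library are available. Lean on these libraries where they do the work, as an engineer would, in place of code of your own. Each camera call takes 0.05 s, during which the arm holds its last target. There are 200 camera calls.

## Task

Clear the testing bench: stand each of the four loose jars upright in a free bay of the jar tray that already holds a jar of the same shape (tall jars with the tall one, squat jars with the squat one), and lay the hand refractometer flat, prism plate up, inside the shallow white metal tray. The jars are glass, so set them down rather than dropping them, and leave the two jars that are already in the trays standing in their bays.

Things in the scene. Friction and masses are not known exactly. Their poses are not given: they have to be found in the camera images.
- tall_a: Loose tall glass preserve jar, 50 mm diameter, 100 mm high, brown contents, paper label, white screw lid (the top 14 mm, full diameter); about 200 g. Stands upright on the bench. Origin: centre of its underside; z up.
- tall_b: Loose tall glass preserve jar, 50 mm diameter, 100 mm high, brown contents, paper label, white screw lid (the top 14 mm, full diameter); about 200 g. Stands upright on the bench. Origin: centre of its underside; z up.
- squat_a: Loose squat glass preserve jar, 64 mm diameter, 50 mm high, brown contents, paper label, white screw lid (the top 14 mm, full diameter); about 160 g. Stands upright on the bench. Origin: centre of its underside; z up.
- squat_b: Loose squat glass preserve jar, 64 mm diameter, 50 mm high, brown contents, paper label, white screw lid (the top 14 mm, full diameter); about 160 g. Stands upright on the bench. Origin: centre of its underside; z up.
- refractometer: Hand refractometer lying down, 160 mm along its x, about 180 g. Aluminium barrel 26 mm diameter (x -36 to +22 mm, axis 16 mm up; grip across it at x -25 to +10); to -x a square prism head 28 wide, 32 high, with a clear plate on top (to 34 mm) whose flat underside stops rolling; to +x a black sleeve and 32 mm rubber eyepiece. Origin: underside centre; z up through the plate.
- tray_tall: Grey jar tray, fixed, 251 x 90 mm outside, 20 mm high; floor, walls and dividers 4 mm thick, dividers as high as the walls. Three bays in a row along its x, each 78 x 82 mm inside, centres at x = -82, 0, +82 mm, y = 0. Origin: underside centre; z up. Its bay at x = +82 mm already holds the standing tall jar; the other two are free. Looks like the other jar tray.
- tray_squat: Grey jar tray, fixed, 251 x 90 mm outside, 20 mm high; floor, walls and dividers 4 mm thick, dividers as high as the walls. Three bays in a row along its x, each 78 x 82 mm inside, centres at x = -82, 0, +82 mm, y = 0. Origin: underside centre; z up. Its bay at x = -82 mm already holds the standing squat jar; the other two are free. Looks like the other jar tray.
- tall_ref: Tall jar that already stands in its tray, same kind as the loose tall jars (50 mm diameter, 100 mm high). Not to be moved out of its bay. Origin: centre of its underside; z up.
- squat_ref: Squat jar that already stands in its tray, same kind as the loose squat jars (64 mm diameter, 50 mm high). Not to be moved out of its bay. Origin: centre of its underside; z up.
- tool_tray: Shallow open tray of white-painted metal for the refractometer, fixed to the bench, 200 x 100 mm outside (long along its x axis), 14 mm high, walls and floor 3 mm. Origin: underside centre; z up.

How it is judged:
At the end, for the whole second after the job is handed in: Loose tall jars in bays of tray_tall, squat ones in bays of tray_squat, upright within 0.1 rad on the tray floor; the two earlier jars still in their bays; refractometer on the tool tray's floor, within 30 mm along and 40 mm across of its centre, plate up within 0.15 rad; all at rest (x of tall_a in the frame of tray_tall between -0.105 and 0.105 m and y of tall_a in the frame of tray_tall between -0.02 and 0.02 m and z of tall_a in the frame of tray_tall between -0.002 and 0.008 m and angle between each of tall_a, tall_b, squat_a, squat_b, tall_ref, squat_ref's own z axis and vertical below 0.1 rad and linear speed of each of tall_a, tall_b, squat_a, squat_b, tall_ref, squat_ref, refractometer below 0.03 m/s and angular speed of each of tall_a, tall_b, squat_a, squat_b, tall_ref, squat_ref, refractometer below 0.2 rad/s and x of tall_b in the frame of tray_tall between -0.105 and 0.105 m and y of tall_b in the frame of tray_tall between -0.02 and 0.02 m and z of tall_b in the frame of tray_tall between -0.002 and 0.008 m and x of squat_a in the frame of tray_squat between -0.105 and 0.105 m and y of squat_a in the frame of tray_squat between -0.02 and 0.02 m and z of squat_a in the frame of tray_squat between -0.002 and 0.008 m and x of squat_b in the frame of tray_squat between -0.105 and 0.105 m and y of squat_b in the frame of tray_squat between -0.02 and 0.02 m and z of squat_b in the frame of tray_squat between -0.002 and 0.008 m and x of tall_ref in the frame of tray_tall between 0.06 and 0.105 m and y of tall_ref in the frame of tray_tall between -0.02 and 0.02 m and z of tall_ref in the frame of tray_tall between -0.002 and 0.008 m and x of squat_ref in the frame of tray_squat between -0.105 and -0.06 m and y of squat_ref in the frame of tray_squat between -0.02 and 0.02 m and z of squat_ref in the frame of tray_squat between -0.002 and 0.008 m and x of refractometer in the frame of tool_tray between -0.03 and 0.03 m and y of refractometer in the frame of tool_tray between -0.04 and 0.04 m and z of refractometer in the frame of tool_tray between -0.002 and 0.008 m and angle between refractometer's own z axis and vertical below 0.15 rad); the robot touches nothing.
It fails at once if tall jar a falls freely from more than about 35 mm above the bench (it is glass) (height (world z) of tall_a above 0.035 m and contact force between tall_a and anything else below 0.01 N and linear speed of tall_a above 0.3 m/s).
It fails at once if tall jar b falls freely from more than about 35 mm above the bench (it is glass) (height (world z) of tall_b above 0.035 m and contact force between tall_b and anything else below 0.01 N and linear speed of tall_b above 0.3 m/s).
It fails at once if squat jar a falls freely from more than about 35 mm above the bench (it is glass) (height (world z) of squat_a above 0.035 m and contact force between squat_a and anything else below 0.01 N and linear speed of squat_a above 0.3 m/s).
It fails at once if squat jar b falls freely from more than about 35 mm above the bench (it is glass) (height (world z) of squat_b above 0.035 m and contact force between squat_b and anything else below 0.01 N and linear speed of squat_b above 0.3 m/s).
It also fails if it takes over 136 s, if anything falls off the work surface, if the arm or the gripper's body presses on something with over 40 N, if the wrist force passes 120 N, or if a joint passes its speed limit or range.

## Working session

There is one attempt and no reset: what is moved stays moved. The work goes in short steps, Python scripts to look and compute and a tool call to move; the robot and the scene stay as the last step left them, time stands still between calls to the robot, and variables do not carry over. Pictures are saved under pics/ and viewed, at most 14 in all, crops included, and the job is handed in when it is done.

```bash
ls; mkdir -p pics; cat > h.py <<'E'
import numpy as np, cv2
from scipy.spatial.transform import Rotation as R
from plant import readout, imaging
def cam(n):
    c=imaging.camera(n); c['f']=240/np.tan(np.radians(c['fovy'])/2); return c
def rot(o):
    o=np.array(o); 
    return o if o.shape==(3,3) else R.from_euler('xyz',o).as_matrix()
def pts(c):
    v,u=np.mgrid[0:480,0:640]; z=c['z_map']
    p=np.stack([(u-c['cx'])/c['f']*z,(v-c['cy'])/c['f']*z,z],-1)
    return p@rot(c['orientation']).T+np.array(c['eye'])
def ray(c,u,v,h):
    d=rot(c['orientation'])@np.array([(u-c['cx'])/c['f'],(v-c['cy'])/c['f'],1]); e=np.array(c['eye'])
    return e+d*(h-e[2])/d[2]
E
python3 - <<'E'
from h import *
for n in ['scene','top']:
    c=cam(n); cv2.imwrite(f'pics/{n}0.png',c['image'][:,:,::-1]); print(n,c['fovy'],c['cx'],c['cy'],c['eye'],c['orientation'],c['f'])
    np.savez(f'{n}0.npz',**{k:np.array(v) for k,v in c.items()})
print(readout.read_state())
E
```

```text
pics
scene 52.99764124245062 318.31746356882036 243.43999749189615 [1.00326566 0.44402051 0.77634442] [-2.41245554 -0.00528949  2.33623497] 481.3903444503715
top 47.746912220540544 318.59638071782575 244.34655323430516 [ 0.3905255  -0.00802058  1.06849936] [-2.97416373 -0.00600498 -1.55867403] 542.2688832396815
{'t': 0.1, 'joint_pos': array([-1.15581759e+00,  1.16454647e-01,  1.44222312e+00, -5.44723795e-06,
        1.58397905e+00, -3.78126207e-02]), 'joint_vel': array([-1.92684242e-04, -1.18065520e-03, -7.85663313e-04,  9.96101461e-05,
        6.21985606e-04, -1.54477109e-03]), 'joint_efforts': array([ 1.64901427e-03, -7.33669281e+01, -6.33788538e+01,  1.14830327e-04,
        5.27951983e-03, -5.95814026e-05]), 'tool_pos': array([ 0.29521059, -0.60683048,  0.23060947]), 'ee_rot': array([-3.14052905e+00, -3.47861048e-05,  4.52791272e-01]), 'ft_force': array([-0.73964465,  0.53306909, -0.57208922]), 'moment': array([-0.02637204, -0.02020892,  0.01875694]), 'grip_force': 0.0, 'opening': 0.9973757907443603}
```

View pics/top0.png

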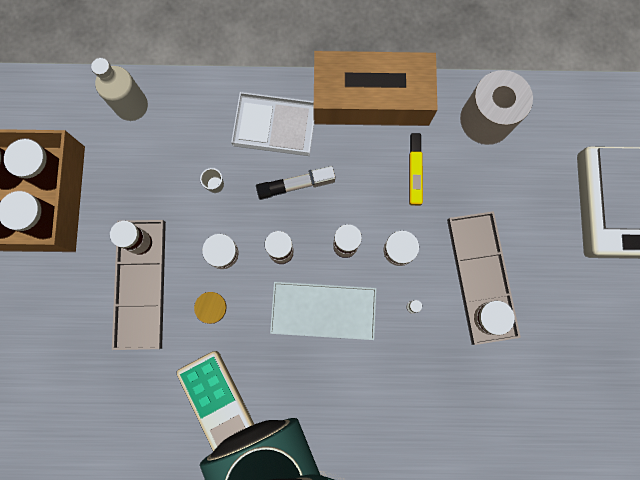

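View pics/scene0.png

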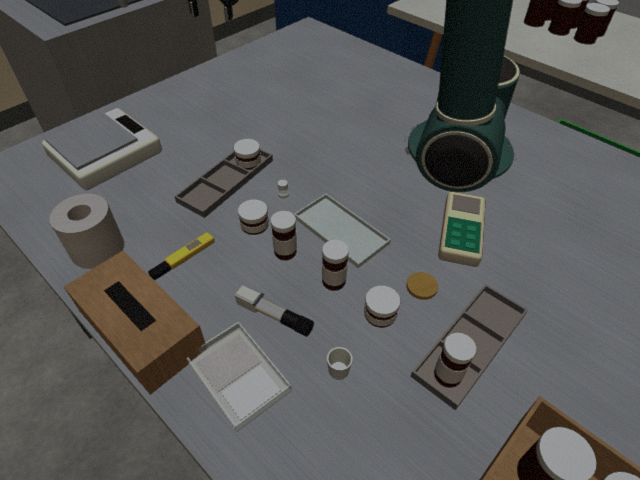

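The top view has image up = +x and left = +y. The tall pair is at (278,245) and (347,238), the squat pair at (220,250) and (402,247), and the refractometer at (295,182) with its prism head at (322,177). The tray with the tall jar is on the left (140,285) and the one with the squat jar is on the right (483,280). Either (274,124) or (323,311) could be the white tray, so I'll measure both.

```bash
cat > m.py <<'E'
from h import *
c=dict(np.load('top0.npz')); P=pts(c); img=c['image']
for n in ['top0','scene0']:
    k=dict(np.load(n+'.npz')); Q=pts(k); print(n,'bench z',np.median(Q[(abs(Q[...,2])<.02)][:,2]))
hsv=cv2.cvtColor(img,cv2.COLOR_RGB2HSV)
# jar lids: top height depth mask
H=P[...,2]
for lo,hi,name in [(.09,.125,'tall'),(.04,.06,'squat')]:
    m=((H>lo)&(H<hi)&(hsv[...,2]>150)&(hsv[...,1]<50)).astype(np.uint8)
    for ct in cv2.findContours(m,0,1)[0]:
        if cv2.contourArea(ct)>150:
            (u,v),r=cv2.minEnclosingCircle(ct); mm=np.zeros_like(m); cv2.drawContours(mm,[ct],0,1,-1)
            h=np.median(H[(mm>0)&(m>0)]); print(name,(round(u),round(v)),'z',h.round(4),ray(c,u,v,h).round(4),'r',round(r*(1.068-h)/c['f'],4))
# sections across the tray candidates
print('white', [(v,P[v,275].round(3).tolist()) for v in range(86,166,4)])
print('pale', [(v,P[v,322].round(3).tolist()) for v in range(276,348,4)])
print('whiteU', [(u,P[124,u].round(3).tolist()) for u in range(226,324,5)])
E
python3 m.py
```

```text
top0 bench z -0.0013288364553232235
scene0 bench z 0.001708070557367769
tall (278, 244) z 0.0982 [0.5546 0.0621 0.0982] r 0.0241
tall (348, 237) z 0.0983 [ 0.5684 -0.0646  0.0983] r 0.0241
tall (123, 234) z 0.1025 [0.5685 0.342  0.1025] r 0.0245
tall (17, 210) z 0.1036 [0.6101 0.5368 0.1036] r 0.0361
tall (23, 157) z 0.1038 [0.7097 0.5364 0.1038] r 0.0353
tall (504, 97) z 0.1083 [ 0.8399 -0.3579  0.1083] r 0.0512
tall (112, 82) z 0.1145 [0.8561 0.3784 0.1145] r 0.0313
squat (497, 318) z 0.052 [ 0.4286 -0.346   0.052 ] r 0.0327
squat (219, 250) z 0.0483 [0.5497 0.1781 0.0483] r 0.0314
squat (402, 247) z 0.0483 [ 0.5608 -0.1718  0.0483] r 0.0309
squat (613, 200) z 0.0556 [ 0.6549 -0.5783  0.0556] r 0.1111
white [(86, [0.909, 0.084, -0.003]), (90, [0.899, 0.083, -0.001]), (94, [0.888, 0.083, 0.002]), (98, [0.874, 0.082, 0.015]), (102, [0.872, 0.083, -0.001]), (106, [0.86, 0.082, 0.006]), (110, [0.852, 0.082, 0.004]), (114, [0.844, 0.082, 0.003]), (118, [0.834, 0.081, 0.007]), (122, [0.825, 0.081, 0.006]), (126, [0.816, 0.081, 0.008]), (130, [0.809, 0.081, 0.003]), (134, [0.801, 0.081, 0
[... 665 characters left out ...]
 (336, [0.391, -0.021, 0.006]), (340, [0.383, -0.021, -0.001]), (344, [0.375, -0.021, -0.002])]
whiteU [(226, [0.822, 0.183, -0.001]), (231, [0.823, 0.173, -0.003]), (236, [0.818, 0.16, 0.011]), (241, [0.819, 0.151, 0.008]), (246, [0.82, 0.14, 0.007]), (251, [0.82, 0.13, 0.006]), (256, [0.821, 0.12, 0.004]), (261, [0.82, 0.109, 0.008]), (266, [0.821, 0.099, 0.005]), (271, [0.822, 0.089, 0.004]), (276, [0.821, 0.079, 0.006]), (281, [0.823, 0.069, 0.001]), (286, [0.82, 0.058, 0.008]), (291, [0.823, 0.048, 0.001]), (296, [0.822, 0.038, 0.005]), (301, [0.821, 0.027, 0.007]), (306, [0.822, 0.017, 0.005]), (311, [0.824, 0.007, 0.001]), (316, [0.825, -0.004, -0.002]), (321, [0.823, -0.014, 0.004])]
```

```bash
python3 - <<'E'
from h import *
c=dict(np.load('top0.npz')); im=c['image'][70:360,100:530]
cv2.imwrite('pics/crop0.png',cv2.resize(im[:,:,::-1],(800,540),interpolation=cv2.INTER_CUBIC))
E
```

```text
(no output)
```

View pics/crop0.png

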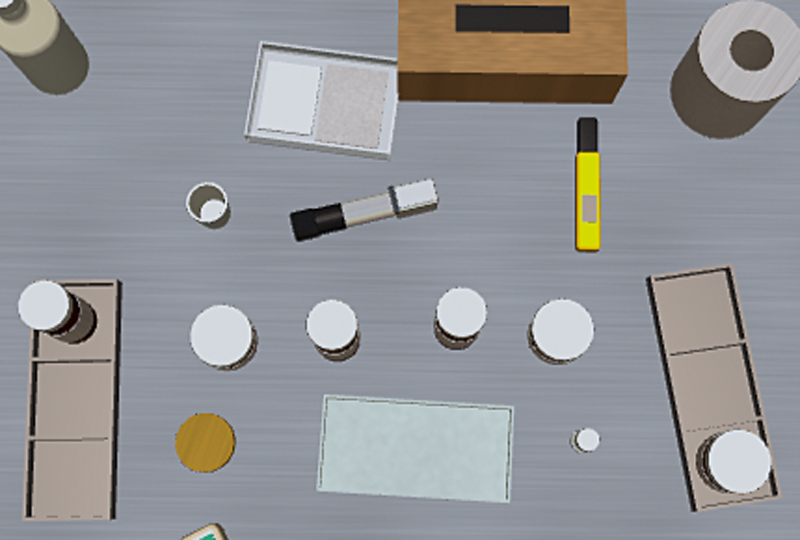

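Tall lids measure at z≈0.10 and squat lids at 0.05, as they should. The white thing at (274,124) has a rim about 15 mm up but looks only ~155 mm long. The pale thing is flat, about 200x105. I need corners and rim heights for both.

```bash
python3 - <<'E'
from h import *
c=dict(np.load('top0.npz')); s=dict(np.load('scene0.npz'))
a=cv2.resize(s['image'][310:440,170:310],None,fx=4,fy=4,interpolation=cv2.INTER_CUBIC)[:, :, ::-1]
b=cv2.resize(s['image'][185:270,285:400],None,fx=2,fy=2,interpolation=cv2.INTER_CUBIC)[:, :, ::-1]
o=np.zeros((520,800,3),np.uint8); o[:a.shape[0],:a.shape[1]]=a; o[:b.shape[0],565:565+b.shape[1]]=b
cv2.imwrite('pics/crop1.png',o)
Pt=pts(c)
def L(n,q,h):
    w=[ray(c,*p,h)[:2] for p in q]; print(n,np.round(w,3).tolist(),[round(float(np.linalg.norm(w[i]-w[(i+1)%4])),3) for i in range(4)])
L('pale',[(272,282),(376,289),(374,340),(270,333)],0.002)
L('white',[(240,92),(316,98),(309,154),(232,149)],0.014)
E
```

```text
pale [[0.494, 0.079], [0.483, -0.126], [0.384, -0.122], [0.395, 0.08]] [0.205, 0.099, 0.202, 0.099]
white [[0.886, 0.154], [0.875, -0.003], [0.754, 0.01], [0.763, 0.166]] [0.158, 0.122, 0.157, 0.124]
```

View pics/crop1.png

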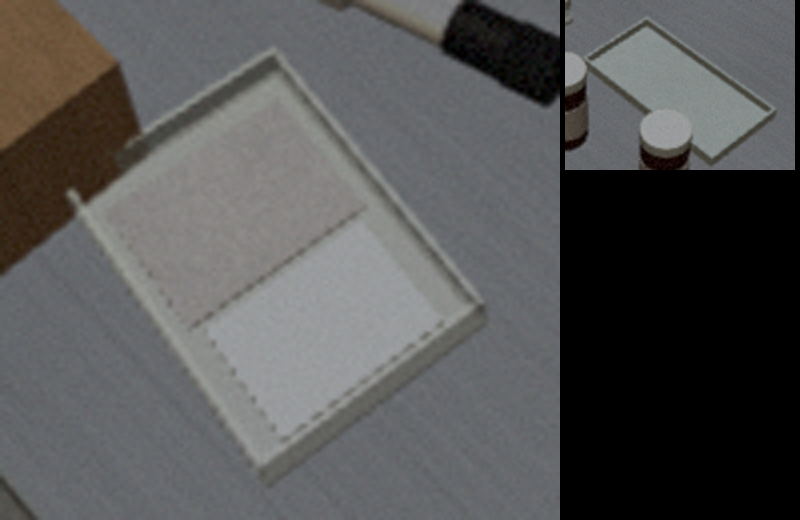

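The white one at (274,124) is 158x122 and has things in it, so it's a decoy. The pale one at (323,311) is 200x100 with low walls, so it's the tool tray, centred near (0.44,-0.02). Next I'll zoom in on the jar trays and the refractometer to get edges.

```bash
python3 - <<'E'
from h import *
c=dict(np.load('top0.npz')); I=c['image'][:,:,::-1]
z=lambda a,b,p,q:cv2.resize(I[a:b,p:q],None,fx=4,fy=4,interpolation=cv2.INTER_CUBIC)
o=np.zeros((600,800,3),np.uint8)
A=z(210,358,102,176); B=z(208,350,440,526); C=z(155,210,245,345); D=None
for im,x,y in [(A,0,0),(B,300,0)]: o[y:y+im.shape[0],x:x+im.shape[1]]=im
o[0:55*2,650:650+75*2]=0
Cs=cv2.resize(I[160:206,250:342],None,fx=1.6,fy=1.6); o[:Cs.shape[0],650:650+Cs.shape[1]]=Cs
cv2.imwrite('pics/crop2.png',o)
E
```

```text
(no output)
```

View pics/crop2.png

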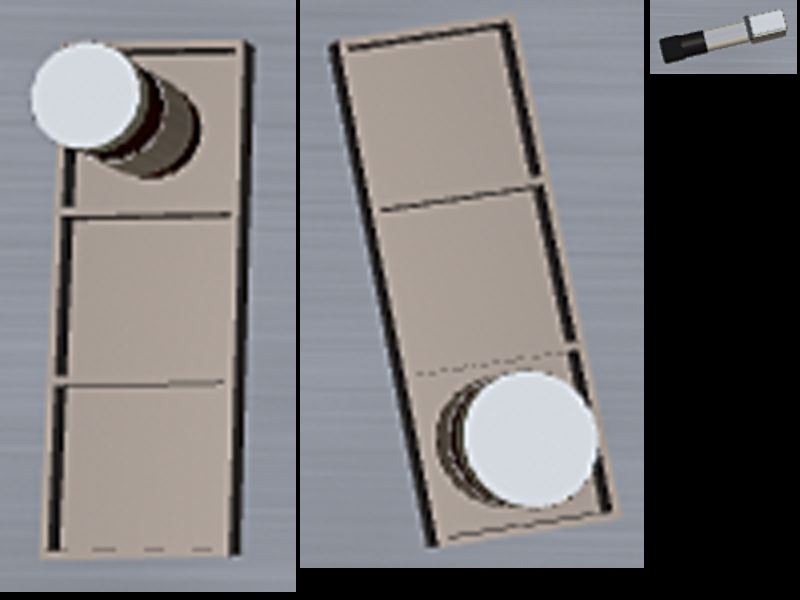

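Left tray rim corners in the crop are (63,42), (246,41), (233,556) and (41,558). Right tray rim corners are (344,42), (517,16), (620,516) and (440,545). The dark strips are the outer walls.

```bash
python3 - <<'E'
from h import *
c=dict(np.load('top0.npz')); P=pts(c)
def tray(n,q,off,s):
    w=np.array([ray(c,off[0]+x/4,off[1]+y/4,.02)[:2] for x,y in q]) # TL TR BR BL
    print(n,'c',w.mean(0).round(4),'sides',[round(float(np.linalg.norm(w[i]-w[(i+1)%4])),4) for i in range(4)])
    a=(w[0]+w[1]-w[2]-w[3]); a/=np.linalg.norm(a); print(' ax',np.arctan2(a[1],a[0]).round(3),[ (w.mean(0)+k*a).round(4).tolist() for k in(-.082,0,.082)])
tray('tall',[(63,42),(246,41),(233,556),(41,558)],(102,210),1)
tray('squat',[(44,42),(217,16),(320,516),(140,545)],(440,208),1)
w=np.array([ray(c,u,v,.014)[:2] for u,v in [(272,282),(376,289),(374,340),(270,333)]])
a=w[0]+w[3]-w[1]-w[2]; print('tool',w.mean(0),'ax',np.arctan2(a[1],a[0]))
sub=c['image'].astype(int); g=sub.max(-1)
m=np.zeros((480,640),np.uint8); w=slice(160,206),slice(248,345)
bg=np.median(sub[160:206,340:400].reshape(-1,3),0); print('bg',bg)
m[w]=(np.abs(sub-bg).sum(-1)>50)[w]
n,l,st,ce=cv2.connectedComponentsWithStats(m); k=1+st[1:,4].argmax()
ct=cv2.findContours((l==k).astype(np.uint8),0,1)[0][0]; r=cv2.minAreaRect(ct); b=cv2.boxPoints(r); print(r)
e=sorted([(b[0]+b[1])/2,(b[2]+b[3])/2,(b[1]+b[2])/2,(b[3]+b[0])/2],key=lambda p:p[0]); e=[e[0],e[3]]
E=[ray(c,*p,.016)[:2] for p in e]; print('refr ends',E,np.linalg.norm(E[0]-E[1]),'c',(E[0]+E[1])/2,'ang',np.arctan2(*(E[0]-E[1])[::-1]))
E
```

```text
tall c [0.4864 0.3351] sides [0.09, 0.2495, 0.0907, 0.2498]
 ax 0.034 [[0.4044, 0.3324], [0.4864, 0.3351], [0.5683, 0.3379]]
squat c [ 0.5082 -0.3363] sides [0.0875, 0.2472, 0.0878, 0.2475]
 ax 0.158 [[0.4272, -0.3492], [0.5082, -0.3363], [0.5892, -0.3234]]
tool [ 0.4387079  -0.02224429] ax 1.5164096347102893
bg [144. 149. 158.]
((295.19097900390625, 181.994384765625), (18.663341522216797, 80.27484893798828), 77.00537872314453)
refr ends [array([0.67500933, 0.11416885]), array([ 0.71464723, -0.04203733])] 0.16115686165716564 c [0.69482828 0.03606576] ang 1.819304797124362
```

Every size matches what's given (250x90, 200x100, 160 long), so I'll act. Squat_b goes first.

```bash
cat > go.py <<'E'
import sys
from h import *
x,y,z,yaw=map(float,sys.argv[1:5]); s=readout.read_state()
p=np.array(s['tool_pos']); r=np.array(s['ee_rot']); t=-(yaw-r[2]); t=(t+np.pi)%(2*np.pi)-np.pi
M=R.from_euler('xyz',[np.pi,0,yaw]).as_matrix()
print('turn %.3f then'%t,'d',(M.T@(np.array([x,y,z])-p)).round(4),'t %.2f'%s['t'],'q',np.round(s['joint_pos'],2),'rp',r[:2].round(3))
E
python3 go.py 0.5608 -0.1718 0.23 0.158
```

```text
turn 0.295 then d [ 0.3307 -0.3878  0.0006] t 0.10 q [-1.16  0.12  1.44 -0.    1.58 -0.04] rp [-3.141 -0.   ]
```

Units first: shifts go in shares of 25 cm and turns go in shares of 2 rad. So 0.1 rad / 2 = 0.05.

creep_tool:
  offsets:
    - [[0, 0, 0, 0.05], [0, 0, 0, 0.05], [0, 0, 0, 0.0475]]
  aperture: 1.0
  grip_force: 50

```text
t: 0.35
tool_pos: [0.2952, -0.6069, 0.2308]
ee_rot: [-3.141, 0.0, 0.153]
ft_force: [0.0, 0.5, 0.1]
opening: 1.002
grip_force: 0.0
```

creep_tool:
  offsets:
    - [[0.08, -0.094, 0, 0], [0.08, -0.094, 0, 0], [0.08, -0.094, 0, 0], [0.08, -0.094, 0, 0], [0.08, -0.094, 0, 0], [0.08, -0.094, 0, 0], [0.08, -0.094, 0, 0], [0.08, -0.094, 0, 0]]

```text
t: 1.02
tool_pos: [0.4242, -0.3947, 0.231]
ee_rot: [-3.141, 0.0, 0.158]
ft_force: [0.5, -0.5, 0.6]
opening: 1.002
grip_force: 0.0
```

creep_tool:
  offsets:
    - [[0.08, -0.094, 0, 0], [0.08, -0.094, 0, 0], [0.08, -0.094, 0, 0], [0.08, -0.094, 0, 0], [0.08, -0.094, 0, 0], [0.08, -0.094, 0, 0], [0.08, -0.094, 0, 0], [0, 0, 0, 0]]

```text
t: 1.68
tool_pos: [0.5379, -0.208, 0.2309]
ee_rot: [-3.14, -0.0, 0.161]
ft_force: [0.5, 0.1, 0.0]
opening: 0.999
grip_force: 0.0
```

```bash
python3 go.py 0.5608 -0.1718 0.1 0.158
```

```text
turn 0.003 then d [ 0.0283 -0.0321  0.1309] t 1.68 q [-0.41 -0.1   1.66  0.    1.58  1.  ] rp [-3.14 -0.  ]
```

To row units: 0.03 m / 0.25 = 0.12, -0.016 m / 0.25 = -0.064.

creep_tool:
  offsets:
    - [[0.056, -0.064, 0, 0], [0.0572, -0.064, 0, 0], [0, 0, 0.12, 0], [0, 0, 0.12, 0], [0, 0, 0.12, 0], [0, 0, 0, 0]]

```text
t: 2.18
tool_pos: [0.5567, -0.175, 0.135]
ee_rot: [-3.138, 0.007, 0.158]
ft_force: [-0.6, 0.8, -1.6]
opening: 0.999
grip_force: 0.0
```

```bash
python3 go.py 0.5608 -0.1718 0.016 0.158
python3 - <<'E'
from h import *
c=cam('wrist'); cv2.imwrite('pics/w0.png',c['image'][:,:,::-1]); P=pts(c)
hs=cv2.cvtColor(c['image'],cv2.COLOR_RGB2HSV); H=P[...,2]
m=((H>.04)&(H<.058)&(hs[...,2]>130)&(hs[...,1]<60)).astype(np.uint8)
for ct in cv2.findContours(m,0,1)[0]:
    if cv2.contourArea(ct)>400:
        (u,v),r=cv2.minEnclosingCircle(ct); print((u,v),r*np.median(c['z_map'][m>0])/c['f'],ray(c,u,v,.05))
E
```

```text
turn -0.000 then d [ 0.0046 -0.0025  0.119 ] t 2.18 q [-0.35 -0.03  1.75 -0.    1.43  1.06] rp [-3.138  0.007]
(320.0699157714844, 239.78536987304688) 0.03131477742695797 [ 0.56142899 -0.17285525  0.05      ]
```

View pics/w0.png

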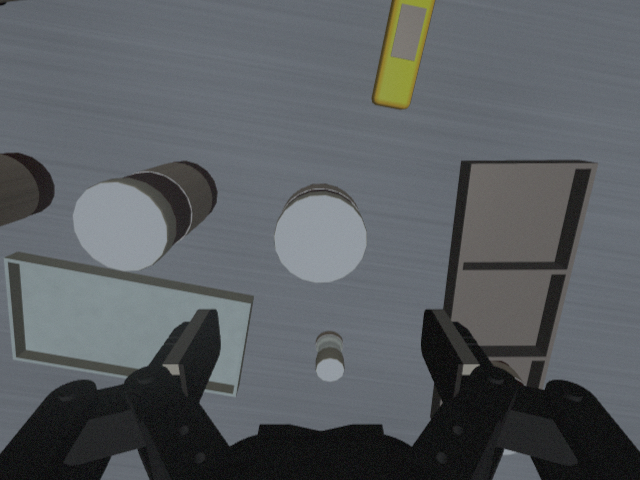

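The wrist view shows the squat lid at (320,240), between the open fingers. It gives (0.5614,-0.1729), which agrees with the top camera. Descending now.

creep_tool:
  offsets:
    - [[0, 0, 0, 0], [0, 0, 0, 0]]

```text
t: 2.4
tool_pos: [0.5598, -0.1762, 0.1437]
ee_rot: [3.14, -0.002, 0.158]
ft_force: [0.3, -0.6, -0.2]
opening: 0.997
grip_force: 0.0
```

```bash
python3 go.py 0.561 -0.1723 0.05 0.158
```

```text
turn -0.000 then d [ 0.0018 -0.0036  0.0937] t 2.40 q [-0.35 -0.04  1.74 -0.    1.43  1.06] rp [ 3.14e+00 -2.00e-03]
```

To row units: 0.03 m / 0.25 = 0.12, 0.02 m / 0.25 = 0.08.

creep_tool:
  offsets:
    - [[0.0072, -0.0144, 0.08, 0], [0, 0, 0.12, 0], [0, 0, 0.12, 0], [0, 0, 0.08, 0], [0, 0, 0.06, 0], [0, 0, 0.04, 0], [0, 0, 0, 0], [0, 0, 0, 0]]

```text
t: 3.07
tool_pos: [0.5609, -0.1722, 0.0177]
ee_rot: [3.141, -0.001, 0.158]
ft_force: [-0.0, 0.6, -0.1]
opening: 0.998
grip_force: 0.0
```

```bash
python3 go.py 0.561 -0.1723 0.016 0.158
```

```text
turn -0.000 then d [0.     0.0002 0.0017] t 3.07 q [-0.34  0.07  1.85 -0.    1.22  1.07] rp [ 3.141e+00 -1.000e-03]
```

To row units: 0.0015 m / 0.25 = 0.006.

creep_tool:
  offsets:
    - [[0, 0, 0.006, 0], [0, 0, 0, 0], [0, 0, 0, 0], [0, 0, 0, 0], [0, 0, 0, 0], [0, 0, 0, 0], [0, 0, 0, 0], [0, 0, 0, 0]]
  aperture: 0
  grip_force: 50

```text
t: 3.73
tool_pos: [0.5611, -0.1721, 0.0166]
ee_rot: [3.14, -0.002, 0.158]
ft_force: [-1.8, -0.5, 6.1]
opening: 0.733
grip_force: 53.9
```

creep_tool:
  offsets:
    - [[0, 0, -0.02, 0], [0, 0, -0.04, 0], [0, 0, -0.08, 0], [0, 0, -0.08, 0], [0, 0, -0.08, 0], [0, 0, 0, 0], [0, 0, 0, 0]]

```text
t: 4.32
tool_pos: [0.5609, -0.172, 0.0915]
ee_rot: [3.14, -0.002, 0.158]
ft_force: [-0.1, -0.2, -2.0]
opening: 0.73
grip_force: 55.1
```

```bash
python3 go.py 0.5892 -0.3234 0.1 0.158
```

```text
turn -0.000 then d [ 0.0042  0.154  -0.0085] t 4.32 q [-0.34 -0.    1.8   0.    1.35  1.07] rp [ 3.14e+00 -2.00e-03]
```

Gripped: 55 N, opening 0.73 (62 mm), weight about 2 N. Carrying it to the far bay of tray_squat.

To row units: 0.03 m / 0.25 = 0.12, 0.018 m / 0.25 = 0.072.

creep_tool:
  offsets:
    - [[0, 0.06, 0, 0], [0.004, 0.12, 0, 0], [0.004, 0.12, 0, 0], [0.004, 0.12, 0, 0], [0.004, 0.12, 0, 0], [0, 0.072, 0, 0], [0, 0, 0, 0], [0, 0, 0, 0]]

```text
t: 4.98
tool_pos: [0.5876, -0.3233, 0.0881]
ee_rot: [-3.14, 0.002, 0.156]
ft_force: [-0.3, 0.6, -1.5]
opening: 0.736
grip_force: 55.3
```

```bash
python3 go.py 0.5892 -0.3234 0.024 0.158
```

```text
turn -0.002 then d [0.0016 0.0004 0.0641] t 4.98 q [-0.54  0.18  1.61  0.    1.36  0.87] rp [-3.14e+00  2.00e-03]
```

```bash
python3 - <<'E'
from h import *
c=cam('top'); cv2.imwrite('pics/top1.png',cv2.resize(c['image'][190:360,420:560,::-1],None,fx=3.5,fy=3.5))
E
```

```text
(no output)
```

View pics/top1.png

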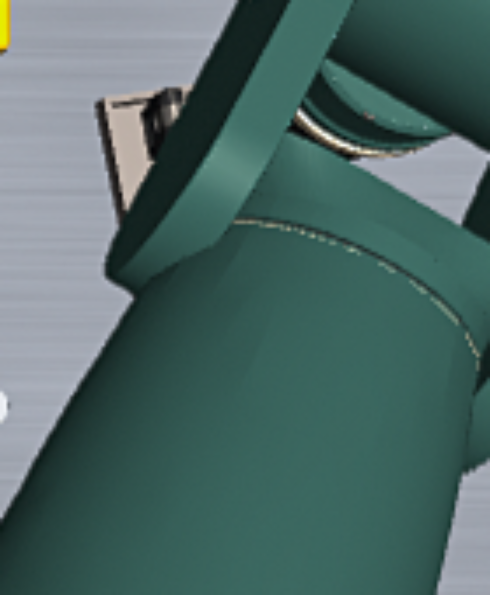

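The arm hides the bay from the top camera, so this view doesn't help. I'll trust the measured coordinates and feel for contact on the way down.

To row units: 0.02 m / 0.25 = 0.08, 0.015 m / 0.25 = 0.06.

creep_tool:
  offsets:
    - [[0.0064, 0.0016, 0.08, 0], [0, 0, 0.08, 0], [0, 0, 0.06, 0], [0, 0, 0.032, 0], [0, 0, 0, 0], [0, 0, 0, 0]]

```text
t: 5.53
tool_pos: [0.59, -0.3222, 0.0269]
ee_rot: [-3.141, 0.0, 0.158]
ft_force: [-0.6, -0.2, -1.5]
opening: 0.73
grip_force: 55.3
```

creep_tool:
  offsets:
    - [[0, 0, 0.008, 0], [0, 0, 0, 0], [0, 0, 0, 0]]

```text
t: 5.78
tool_pos: [0.5902, -0.3226, 0.0256]
ee_rot: [3.141, -0.001, 0.158]
ft_force: [-0.2, -0.7, -1.4]
opening: 0.731
grip_force: 55.3
```

```bash
python3 go.py 0.5892 -0.3234 0.0206 0.158
```

```text
turn -0.000 then d [-0.0011  0.0006  0.005 ] t 5.78 q [-0.54  0.24  1.65  0.    1.26  0.87] rp [ 3.141e+00 -1.000e-03]
```

To row units: 0.002 m / 0.25 = 0.008.

creep_tool:
  offsets:
    - [[0, 0, 0.008, 0], [0, 0, 0.008, 0], [0, 0, 0, 0], [0, 0, 0, 0]]

```text
t: 6.12
tool_pos: [0.5899, -0.3224, 0.0207]
ee_rot: [-3.142, 0.0, 0.158]
ft_force: [0.8, -1.1, -1.5]
opening: 0.731
grip_force: 55.3
```

creep_tool:
  offsets:
    - [[0, 0, 0.004, 0], [0, 0, 0, 0], [0, 0, 0, 0]]

```text
t: 6.37
tool_pos: [0.5901, -0.3225, 0.0206]
ee_rot: [3.141, -0.0, 0.158]
ft_force: [-4.1, 2.5, 7.0]
opening: 0.731
grip_force: 55.9
```

creep_tool:
  offsets:
    - [[0, 0, 0.002, 0], [0, 0, 0, 0], [0, 0, 0, 0]]

```text
t: 6.62
tool_pos: [0.5901, -0.3226, 0.0206]
ee_rot: [3.141, -0.0, 0.158]
ft_force: [-5.7, 3.5, 11.3]
opening: 0.735
grip_force: 56.3
```

Contact comes exactly at the predicted height of 0.0206 (tray floor). Releasing, retracting, and heading for squat_a.

To row units: -0.0005 m / 0.25 = -0.002.

creep_tool:
  offsets:
    - [[0, 0, -0.002, 0], [0, 0, 0, 0], [0, 0, 0, 0], [0, 0, 0, 0]]
  aperture: 0.95

```text
t: 6.95
tool_pos: [0.5899, -0.3224, 0.0197]
ee_rot: [-3.142, 0.0, 0.158]
ft_force: [0.8, -0.4, 0.0]
opening: 0.949
grip_force: 0.0
```

creep_tool:
  offsets:
    - [[0, 0, -0.08, 0], [0, 0, -0.12, 0], [0, 0, -0.12, 0], [0, 0, -0.12, 0], [0, 0, -0.12, 0], [0, 0, 0, 0]]
  aperture: 1.0

```text
t: 7.45
tool_pos: [0.5916, -0.3234, 0.1668]
ee_rot: [3.136, -0.006, 0.158]
ft_force: [0.3, -0.4, 1.7]
opening: 1.001
grip_force: 0.0
```

```bash
python3 go.py 0.5497 0.1781 0.16 0.158
```

```text
turn -0.000 then d [ 0.0375 -0.5019  0.0068] t 7.45 q [-0.54  0.13  1.53 -0.    1.47  0.87] rp [ 3.136 -0.006]
```

To row units: -0.03 m / 0.25 = -0.12, 0.002 m / 0.25 = 0.008.

creep_tool:
  offsets:
    - [[0.008, -0.12, 0, 0], [0.008, -0.12, 0, 0], [0.008, -0.12, 0, 0], [0.008, -0.12, 0, 0], [0.008, -0.12, 0, 0], [0.008, -0.12, 0, 0], [0.008, -0.12, 0, 0], [0.008, -0.12, 0, 0]]

```text
t: 8.12
tool_pos: [0.5677, -0.0815, 0.1596]
ee_rot: [3.142, -0.0, 0.158]
ft_force: [0.5, -0.4, 0.5]
opening: 1.003
grip_force: 0.0
```

creep_tool:
  offsets:
    - [[0.008, -0.12, 0, 0], [0.008, -0.12, 0, 0], [0.012, -0.12, 0, 0], [0.012, -0.12, 0, 0], [0.012, -0.12, 0, 0], [0.012, -0.12, 0, 0], [0.012, -0.12, 0, 0], [0, 0, 0, 0]]

```text
t: 8.78
tool_pos: [0.5533, 0.1314, 0.1596]
ee_rot: [-3.14, -0.0, 0.161]
ft_force: [0.7, -0.1, 0.3]
opening: 0.998
grip_force: 0.0
```

creep_tool:
  offsets:
    - [[0, -0.12, 0, 0], [0, -0.08, 0, 0], [0, 0, 0, 0], [0, 0, 0, 0], [0, 0, 0, 0]]

```text
t: 9.2
tool_pos: [0.546, 0.1763, 0.1596]
ee_rot: [3.141, 0.0, 0.158]
ft_force: [-0.2, -0.7, 0.1]
opening: 1.0
grip_force: 0.0
```

```bash
python3 go.py 0.5497 0.1781 0.05 0.158
python3 - <<'E'
from h import *
c=cam('wrist'); P=pts(c)
hs=cv2.cvtColor(c['image'],cv2.COLOR_RGB2HSV); H=P[...,2]
m=((H>.04)&(H<.058)&(hs[...,2]>130)&(hs[...,1]<60)).astype(np.uint8)
for ct in cv2.findContours(m,0,1)[0]:
    if cv2.contourArea(ct)>400:
        (u,v),r=cv2.minEnclosingCircle(ct); print((u,v),r*np.median(c['z_map'][m>0])/c['f'],ray(c,u,v,.05))
E
```

```text
turn -0.000 then d [ 0.0039 -0.0012  0.1096] t 9.20 q [ 0.27 -0.08  1.75 -0.    1.46  1.68] rp [3.141 0.   ]
(321.1682434082031, 229.00711059570312) 0.031085098462373298 [0.55156207 0.17748997 0.05      ]
(322.18890380859375, 12.96854019165039) 0.026149799784937623 [0.68898277 0.19895798 0.05      ]
```

To row units: 0.03 m / 0.25 = 0.12, 0.02 m / 0.25 = 0.08.

creep_tool:
  offsets:
    - [[0.0184, -0.0032, 0.08, 0], [0, 0, 0.12, 0], [0, 0, 0.12, 0], [0, 0, 0.12, 0], [0, 0, 0.08, 0], [0, 0, 0.05, 0], [0, 0, 0, 0], [0, 0, 0, 0]]

```text
t: 9.92
tool_pos: [0.5506, 0.1779, 0.0177]
ee_rot: [3.142, 0.0, 0.157]
ft_force: [0.5, -0.3, -0.1]
opening: 1.0
grip_force: 0.0
```

```bash
python3 go.py 0.5506 0.1777 0.0165 0.158
```

```text
turn -0.001 then d [-0.0001  0.0002  0.0012] t 9.92 q [ 0.27  0.05  1.87 -0.    1.22  1.68] rp [3.142 0.   ]
```

To row units: 0.001 m / 0.25 = 0.004.

creep_tool:
  offsets:
    - [[0, 0, 0.004, 0], [0, 0, 0, 0], [0, 0, 0, 0], [0, 0, 0, 0], [0, 0, 0, 0], [0, 0, 0, 0], [0, 0, 0, 0], [0, 0, 0, 0]]
  aperture: 0
  grip_force: 50

```text
t: 10.58
tool_pos: [0.5513, 0.1785, 0.0183]
ee_rot: [-3.141, -0.003, 0.158]
ft_force: [-0.5, -1.7, 6.8]
opening: 0.73
grip_force: 54.5
```

creep_tool:
  offsets:
    - [[0, 0, -0.02, 0], [0, 0, -0.04, 0], [0, 0, -0.08, 0], [0, 0, -0.12, 0], [0, 0, -0.12, 0], [0, 0, -0.12, 0], [0, 0, -0.1, 0], [0, 0, 0, 0]]

```text
t: 11.25
tool_pos: [0.552, 0.1789, 0.1736]
ee_rot: [-3.141, -0.008, 0.158]
ft_force: [1.0, -0.8, -0.4]
opening: 0.734
grip_force: 55.1
```

```bash
python3 go.py 0.5082 -0.3363 0.165 0.158
```

```text
turn -0.000 then d [-0.1243  0.5019  0.0086] t 11.25 q [ 0.27 -0.07  1.73  0.    1.48  1.68] rp [-3.141 -0.008]
```

To row units: 0.03 m / 0.25 = 0.12, 0.015 m / 0.25 = 0.06.

creep_tool:
  offsets:
    - [[-0.016, 0.06, 0, 0], [-0.028, 0.12, 0, 0], [-0.028, 0.12, 0, 0], [-0.028, 0.12, 0, 0], [-0.028, 0.12, 0, 0], [-0.028, 0.12, 0, 0], [-0.028, 0.12, 0, 0], [-0.028, 0.12, 0, 0]]

```text
t: 11.92
tool_pos: [0.5329, -0.0536, 0.1669]
ee_rot: [3.141, -0.001, 0.158]
ft_force: [0.6, 1.1, -1.5]
opening: 0.734
grip_force: 55.2
```

creep_tool:
  offsets:
    - [[-0.028, 0.12, 0, 0], [-0.028, 0.12, 0, 0], [-0.032, 0.12, 0, 0], [-0.032, 0.12, 0, 0], [-0.032, 0.12, 0, 0], [-0.032, 0.12, 0, 0], [-0.032, 0.12, 0, 0], [-0.032, 0.12, 0, 0]]

```text
t: 12.58
tool_pos: [0.5093, -0.3004, 0.1669]
ee_rot: [3.141, -0.0, 0.158]
ft_force: [0.9, 0.0, -1.5]
opening: 0.73
grip_force: 55.2
```

creep_tool:
  offsets:
    - [[-0.016, 0.08, 0, 0], [-0.008, 0.028, 0, 0], [0, 0, 0, 0], [0, 0, 0, 0]]

```text
t: 12.92
tool_pos: [0.5081, -0.3261, 0.1664]
ee_rot: [-3.141, 0.0, 0.157]
ft_force: [-0.2, 0.2, -2.1]
opening: 0.738
grip_force: 55.2
```

```bash
python3 go.py 0.5082 -0.3363 0.05 0.158
```

```text
turn -0.001 then d [-0.0015  0.0101  0.1164] t 12.92 q [-0.61 -0.01  1.68  0.    1.47  0.8 ] rp [-3.141  0.   ]
```

To row units: 0.03 m / 0.25 = 0.12, 0.025 m / 0.25 = 0.1.

creep_tool:
  offsets:
    - [[-0.006, 0.0404, 0, 0], [0, 0, 0.12, 0], [0, 0, 0.12, 0], [0, 0, 0.12, 0], [0, 0, 0.1, 0], [0, 0, 0.06, 0], [0, 0, 0.028, 0], [0, 0, 0, 0]]

```text
t: 13.58
tool_pos: [0.508, -0.3359, 0.028]
ee_rot: [-3.14, 0.001, 0.159]
ft_force: [0.1, -0.2, -1.4]
opening: 0.732
grip_force: 55.2
```

```bash
python3 go.py 0.5082 -0.3363 0.0265 0.158
```

```text
turn 0.001 then d [0.0002 0.0005 0.0015] t 13.58 q [-0.63  0.1   1.79  0.    1.24  0.79] rp [-3.14e+00  1.00e-03]
```

To row units: 0.003 m / 0.25 = 0.012, 0.0015 m / 0.25 = 0.006.

creep_tool:
  offsets:
    - [[0, 0, 0.012, 0], [0, 0, 0.006, 0], [0, 0, 0, 0], [0, 0, 0, 0]]

```text
t: 13.92
tool_pos: [0.5086, -0.337, 0.0257]
ee_rot: [3.141, -0.001, 0.158]
ft_force: [-0.5, 0.2, -2.2]
opening: 0.731
grip_force: 55.2
```

creep_tool:
  offsets:
    - [[0, 0, 0.004, 0], [0, 0, 0, 0], [0, 0, 0, 0]]

```text
t: 14.17
tool_pos: [0.5083, -0.3368, 0.024]
ee_rot: [3.141, -0.0, 0.158]
ft_force: [-0.2, -0.7, -1.4]
opening: 0.73
grip_force: 55.2
```

To row units: 0.0015 m / 0.25 = 0.006.

creep_tool:
  offsets:
    - [[0, 0, 0.006, 0], [0, 0, 0, 0], [0, 0, 0, 0]]

```text
t: 14.42
tool_pos: [0.5083, -0.3369, 0.0224]
ee_rot: [3.141, -0.0, 0.158]
ft_force: [-0.4, -0.3, -1.6]
opening: 0.73
grip_force: 55.2
```

creep_tool:
  offsets:
    - [[0, 0, 0.002, 0], [0, 0, 0, 0], [0, 0, 0, 0]]

```text
t: 14.67
tool_pos: [0.5083, -0.3369, 0.0223]
ee_rot: [3.141, -0.0, 0.158]
ft_force: [-3.1, 0.7, 4.8]
opening: 0.734
grip_force: 55.9
```

creep_tool:
  offsets:
    - [[0, 0, 0.002, 0], [0, 0, 0, 0], [0, 0, 0, 0]]

```text
t: 14.92
tool_pos: [0.5084, -0.3369, 0.0223]
ee_rot: [3.141, -0.0, 0.158]
ft_force: [-5.1, 2.3, 10.4]
opening: 0.734
grip_force: 56.3
```

On the floor at 0.0223. Release, then on to tall_b.

To row units: -0.0005 m / 0.25 = -0.002.

creep_tool:
  offsets:
    - [[0, 0, -0.002, 0], [0, 0, 0, 0], [0, 0, 0, 0], [0, 0, 0, 0]]
  aperture: 0.95

```text
t: 15.25
tool_pos: [0.5083, -0.3367, 0.0216]
ee_rot: [-3.141, 0.0, 0.158]
ft_force: [-0.6, 0.1, -0.2]
opening: 0.951
grip_force: 0.0
```

creep_tool:
  offsets:
    - [[0, 0, -0.08, 0], [0, 0, -0.12, 0], [0, 0, -0.12, 0], [0, 0, -0.12, 0], [0, 0, -0.12, 0], [0, 0, -0.08, 0], [0, 0, 0, 0], [0, 0, 0, 0]]
  aperture: 1.0

```text
t: 15.92
tool_pos: [0.5086, -0.337, 0.1828]
ee_rot: [3.14, -0.001, 0.158]
ft_force: [-0.1, 0.6, -1.0]
opening: 0.998
grip_force: 0.0
```

```bash
python3 go.py 0.5684 -0.0646 0.18 0.034
```

```text
turn 0.124 then d [ 0.069  -0.2702  0.0028] t 15.92 q [-0.63 -0.01  1.65  0.    1.5   0.79] rp [ 3.14e+00 -1.00e-03]
```

To row units: -0.03 m / 0.25 = -0.12, 0.0077 m / 0.25 = 0.0308, 0.062 rad / 2 = 0.031.

creep_tool:
  offsets:
    - [[0, 0, 0, 0.031], [0, 0, 0, 0.031], [0.0304, -0.12, 0, 0], [0.0304, -0.12, 0, 0], [0.0304, -0.12, 0, 0], [0.0308, -0.12, 0, 0], [0.0308, -0.12, 0, 0], [0.0308, -0.12, 0, 0]]

```text
t: 16.58
tool_pos: [0.5477, -0.1537, 0.1801]
ee_rot: [-3.141, 0.002, 0.034]
ft_force: [-0.3, -1.0, -0.6]
opening: 0.998
grip_force: 0.0
```

creep_tool:
  offsets:
    - [[0.0308, -0.12, 0, 0], [0.0308, -0.12, 0, 0], [0.0308, -0.12, 0, 0], [0, 0, 0, 0], [0, 0, 0, 0], [0, 0, 0, 0]]

```text
t: 17.08
tool_pos: [0.5678, -0.0647, 0.1806]
ee_rot: [-3.142, 0.002, 0.034]
ft_force: [-0.2, 0.4, 0.5]
opening: 0.998
grip_force: 0.0
```

```bash
python3 go.py 0.5684 -0.0646 0.12 0.034
cat > lid.py <<'E'
import sys
from h import *
h=float(sys.argv[1]); c=cam('wrist'); P=pts(c)
hs=cv2.cvtColor(c['image'],cv2.COLOR_RGB2HSV); H=P[...,2]
m=((abs(H-h)<.008)&(hs[...,2]>130)&(hs[...,1]<60)).astype(np.uint8)
for ct in cv2.findContours(m,0,1)[0]:
    if cv2.contourArea(ct)>400:
        (u,v),r=cv2.minEnclosingCircle(ct); print((round(u),round(v)),r*np.median(c['z_map'][m>0])/c['f'],ray(c,u,v,h).round(4))
E
python3 lid.py 0.1
```

```text
turn 0.000 then d [ 0.0006 -0.      0.0606] t 17.08 q [-0.16 -0.09  1.73 -0.    1.5   1.38] rp [-3.142e+00  2.000e-03]
(136, 260) 0.02535774345956224 [0.5556 0.0603 0.1   ]
(323, 248) 0.02432370682023465 [ 0.5689 -0.0658  0.1   ]
```

To row units: 0.03 m / 0.25 = 0.12, 0.025 m / 0.25 = 0.1.

creep_tool:
  offsets:
    - [[0.0036, 0.0024, 0.08, 0], [0, 0, 0.12, 0], [0, 0, 0.12, 0], [0, 0, 0.1, 0], [0, 0, 0.06, 0], [0, 0, 0.02, 0], [0, 0, 0, 0], [0, 0, 0, 0]]

```text
t: 17.8
tool_pos: [0.5693, -0.0658, 0.0576]
ee_rot: [3.141, -0.001, 0.033]
ft_force: [0.3, -0.6, 0.0]
opening: 1.001
grip_force: 0.0
```

```bash
python3 go.py 0.5687 -0.0652 0.055 0.034
```

```text
turn -0.001 then d [-0.0006 -0.0006  0.0026] t 17.80 q [-0.16 -0.    1.85 -0.    1.29  1.38] rp [ 3.141e+00 -1.000e-03]
```

creep_tool:
  offsets:
    - [[0, 0, 0, 0], [0, 0, 0, 0], [0, 0, 0, 0], [0, 0, 0, 0], [0, 0, 0, 0], [0, 0, 0, 0], [0, 0, 0, 0], [0, 0, 0, 0]]
  aperture: 0
  grip_force: 50

```text
t: 18.47
tool_pos: [0.5697, -0.0653, 0.058]
ee_rot: [3.141, -0.002, 0.034]
ft_force: [-0.3, -0.6, 5.5]
opening: 0.571
grip_force: 50.7
```

creep_tool:
  offsets:
    - [[0, 0, 0, 0], [0, 0, 0, 0]]

```text
t: 18.63
tool_pos: [0.5696, -0.0653, 0.058]
ee_rot: [3.141, -0.002, 0.034]
ft_force: [-0.4, -1.7, 6.3]
opening: 0.571
grip_force: 50.7
```

To row units: -0.03 m / 0.25 = -0.12, -0.025 m / 0.25 = -0.1.

creep_tool:
  offsets:
    - [[0, 0, -0.02, 0], [0, 0, -0.06, 0], [0, 0, -0.12, 0], [0, 0, -0.12, 0], [0, 0, -0.12, 0], [0, 0, -0.1, 0], [0, 0, 0, 0], [0, 0, 0, 0]]

```text
t: 19.3
tool_pos: [0.5694, -0.0652, 0.1934]
ee_rot: [3.141, -0.002, 0.034]
ft_force: [0.3, 0.1, -3.2]
opening: 0.572
grip_force: 52.4
```

```bash
python3 go.py 0.4044 0.3324 0.19 0.034
```

```text
turn -0.000 then d [-0.1514 -0.4029  0.0034] t 19.30 q [-0.16 -0.1   1.72 -0.    1.52  1.38] rp [ 3.141e+00 -2.000e-03]
```

To row units: -0.028 m / 0.25 = -0.112, -0.016 m / 0.25 = -0.064.

creep_tool:
  offsets:
    - [[-0.024, -0.064, 0, 0], [-0.042, -0.112, 0, 0], [-0.042, -0.112, 0, 0], [-0.042, -0.112, 0, 0], [-0.042, -0.112, 0, 0], [-0.042, -0.112, 0, 0], [-0.042, -0.112, 0, 0], [-0.042, -0.112, 0, 0]]

```text
t: 19.97
tool_pos: [0.4811, 0.1451, 0.1902]
ee_rot: [3.141, 0.002, 0.034]
ft_force: [-0.2, 0.0, -2.0]
opening: 0.573
grip_force: 52.4
```

creep_tool:
  offsets:
    - [[-0.042, -0.112, 0, 0], [-0.042, -0.112, 0, 0], [-0.042, -0.112, 0, 0], [-0.042, -0.112, 0, 0], [-0.042, -0.112, 0, 0], [-0.042, -0.112, 0, 0], [-0.032, -0.088, 0, 0], [0, 0, 0, 0]]

```text
t: 20.63
tool_pos: [0.403, 0.3342, 0.19]
ee_rot: [3.141, 0.003, 0.037]
ft_force: [0.6, 0.6, -2.4]
opening: 0.569
grip_force: 52.6
```

creep_tool:
  offsets:
    - [[0, 0, 0, 0], [0, 0, 0, 0]]

```text
t: 20.8
tool_pos: [0.4048, 0.3311, 0.1907]
ee_rot: [3.14, 0.001, 0.034]
ft_force: [0.1, -0.1, -2.2]
opening: 0.57
grip_force: 52.6
```

```bash
python3 go.py 0.4044 0.3324 0.07 0.034
```

```text
turn 0.000 then d [-0.0003 -0.0013  0.1207] t 20.80 q [ 0.64 -0.2   1.82 -0.    1.53  2.17] rp [3.14e+00 1.00e-03]
```

To row units: 0.03 m / 0.25 = 0.12, 0.022 m / 0.25 = 0.088.

creep_tool:
  offsets:
    - [[-0.0012, -0.0052, 0.08, 0], [0, 0, 0.12, 0], [0, 0, 0.12, 0], [0, 0, 0.088, 0], [0, 0, 0.06, 0], [0, 0, 0.02, 0], [0, 0, 0, 0], [0, 0, 0, 0]]

```text
t: 21.47
tool_pos: [0.4052, 0.3325, 0.0705]
ee_rot: [-3.141, -0.0, 0.033]
ft_force: [0.0, 0.7, -1.5]
opening: 0.569
grip_force: 52.6
```

creep_tool:
  offsets:
    - [[0, 0, 0, 0], [0, 0, 0.008, 0], [0, 0, 0, 0], [0, 0, 0, 0]]

```text
t: 21.8
tool_pos: [0.4048, 0.3329, 0.0682]
ee_rot: [-3.141, -0.0, 0.034]
ft_force: [-0.4, -0.3, -2.4]
opening: 0.567
grip_force: 52.7
```

creep_tool:
  offsets:
    - [[0, 0, 0.004, 0], [0, 0, 0, 0], [0, 0, 0, 0]]

```text
t: 22.05
tool_pos: [0.4047, 0.3328, 0.0668]
ee_rot: [3.142, -0.0, 0.034]
ft_force: [-0.9, 0.4, -1.8]
opening: 0.566
grip_force: 52.7
```

Units first: shifts go in shares of 25 cm and turns go in shares of 2 rad. So 0.002 m / 0.25 = 0.008, 0.001 m / 0.25 = 0.004.

creep_tool:
  offsets:
    - [[0, 0, 0.008, 0], [0, 0, 0.004, 0], [0, 0, 0, 0], [0, 0, 0, 0]]

```text
t: 22.38
tool_pos: [0.4046, 0.3328, 0.0637]
ee_rot: [3.141, 0.0, 0.034]
ft_force: [0.4, 0.5, -2.6]
opening: 0.57
grip_force: 52.7
```

creep_tool:
  offsets:
    - [[0, 0, 0.004, 0], [0, 0, 0, 0], [0, 0, 0, 0]]

```text
t: 22.63
tool_pos: [0.4047, 0.3328, 0.0628]
ee_rot: [3.142, 0.0, 0.034]
ft_force: [-0.8, 0.2, -1.7]
opening: 0.569
grip_force: 52.7
```

creep_tool:
  offsets:
    - [[0, 0, 0.002, 0], [0, 0, 0, 0], [0, 0, 0, 0]]

```text
t: 22.88
tool_pos: [0.4047, 0.3328, 0.0623]
ee_rot: [-3.142, 0.0, 0.034]
ft_force: [-0.5, -0.0, -1.3]
opening: 0.569
grip_force: 52.7
```

creep_tool:
  offsets:
    - [[0, 0, 0.002, 0], [0, 0, 0, 0], [0, 0, 0, 0]]

```text
t: 23.13
tool_pos: [0.4048, 0.3329, 0.0621]
ee_rot: [-3.141, -0.0, 0.034]
ft_force: [-1.0, -1.6, 1.4]
opening: 0.57
grip_force: 52.7
```

Contact at 0.0621, as expected. Release, rise, and go to tall_a.

creep_tool:
  offsets:
    - [[0, 0, 0, 0], [0, 0, 0, 0], [0, 0, 0, 0], [0, 0, 0, 0]]
  aperture: 0.9

```text
t: 23.47
tool_pos: [0.4047, 0.3329, 0.0618]
ee_rot: [-3.142, -0.0, 0.034]
ft_force: [0.6, 0.6, -1.5]
opening: 0.898
grip_force: 0.0
```

creep_tool:
  offsets:
    - [[0, 0, -0.08, 0], [0, 0, -0.12, 0], [0, 0, -0.12, 0], [0, 0, -0.12, 0], [0, 0, -0.04, 0], [0, 0, 0, 0], [0, 0, 0, 0]]
  aperture: 1.0

```text
t: 24.05
tool_pos: [0.4047, 0.3329, 0.1816]
ee_rot: [-3.141, -0.0, 0.034]
ft_force: [-0.4, -0.2, 0.4]
opening: 0.998
grip_force: 0.0
```

```bash
python3 go.py 0.5548 0.0613 0.18 0.034
```

```text
turn -0.000 then d [0.1408 0.2765 0.0016] t 24.05 q [ 0.64 -0.2   1.83  0.    1.51  2.18] rp [-3.141 -0.   ]
```

To row units: 0.0277 m / 0.25 = 0.1108, 0.0141 m / 0.25 = 0.0564.

creep_tool:
  offsets:
    - [[0.0564, 0.1108, 0, 0], [0.0564, 0.1108, 0, 0], [0.0564, 0.1108, 0, 0], [0.0564, 0.1108, 0, 0], [0.0564, 0.1108, 0, 0], [0.0564, 0.1108, 0, 0], [0.0564, 0.1108, 0, 0], [0.0564, 0.1108, 0, 0]]

```text
t: 24.72
tool_pos: [0.5249, 0.1135, 0.1798]
ee_rot: [3.141, 0.002, 0.034]
ft_force: [0.1, 0.3, -1.0]
opening: 1.001
grip_force: 0.0
```

creep_tool:
  offsets:
    - [[0.0564, 0.1108, 0, 0], [0.0564, 0.1108, 0, 0], [0, 0, 0, 0], [0, 0, 0, 0], [0, 0, 0, 0]]

```text
t: 25.13
tool_pos: [0.5544, 0.0609, 0.1803]
ee_rot: [-3.141, 0.002, 0.033]
ft_force: [0.0, 0.5, -0.8]
opening: 1.0
grip_force: 0.0
```

```bash
python3 go.py 0.5548 0.0613 0.055 0.034; python3 lid.py 0.1
```

```text
turn -0.001 then d [ 0.0004 -0.0004  0.1253] t 25.13 q [ 0.06 -0.12  1.76  0.    1.5   1.6 ] rp [-3.141e+00  2.000e-03]
(321, 249) 0.024170903894943356 [0.5549 0.061  0.1   ]
```

To row units: 0.03 m / 0.25 = 0.12, 0.025 m / 0.25 = 0.1.

creep_tool:
  offsets:
    - [[0.0016, -0.0012, 0.08, 0], [0, 0, 0.12, 0], [0, 0, 0.12, 0], [0, 0, 0.1, 0], [0, 0, 0.06, 0], [0, 0, 0.02, 0], [0, 0, 0, 0], [0, 0, 0, 0]]

```text
t: 25.85
tool_pos: [0.5555, 0.0616, 0.0576]
ee_rot: [-3.142, -0.001, 0.035]
ft_force: [-1.1, -0.7, 0.8]
opening: 1.002
grip_force: 0.0
```

creep_tool:
  offsets:
    - [[0, 0, 0, 0], [0, 0, 0, 0], [0, 0, 0, 0], [0, 0, 0, 0], [0, 0, 0, 0], [0, 0, 0, 0], [0, 0, 0, 0], [0, 0, 0, 0]]
  aperture: 0
  grip_force: 50

```text
t: 26.52
tool_pos: [0.5559, 0.0611, 0.058]
ee_rot: [-3.141, -0.002, 0.034]
ft_force: [-0.0, -0.7, 6.1]
opening: 0.57
grip_force: 50.7
```

creep_tool:
  offsets:
    - [[0, 0, 0, 0], [0, 0, -0.02, 0], [0, 0, -0.06, 0], [0, 0, -0.12, 0], [0, 0, -0.12, 0], [0, 0, -0.12, 0], [0, 0, -0.1, 0], [0, 0, 0, 0]]

```text
t: 27.18
tool_pos: [0.5568, 0.0611, 0.198]
ee_rot: [-3.141, -0.007, 0.034]
ft_force: [0.4, -0.9, -2.4]
opening: 0.567
grip_force: 52.3
```

```bash
python3 go.py 0.4864 0.3351 0.19 0.034
```

```text
turn -0.000 then d [-0.061  -0.2762  0.008 ] t 27.18 q [ 0.06 -0.13  1.74 -0.    1.52  1.6 ] rp [-3.141 -0.007]
```

To row units: -0.028 m / 0.25 = -0.112, -0.014 m / 0.25 = -0.056.

creep_tool:
  offsets:
    - [[-0.012, -0.056, 0, 0], [-0.0248, -0.112, 0, 0], [-0.0248, -0.112, 0, 0], [-0.0248, -0.112, 0, 0], [-0.0248, -0.112, 0, 0], [-0.0248, -0.112, 0, 0], [-0.0248, -0.112, 0, 0], [-0.0248, -0.112, 0, 0]]

```text
t: 27.85
tool_pos: [0.5011, 0.2705, 0.1915]
ee_rot: [3.141, 0.0, 0.034]
ft_force: [0.8, 0.9, -3.2]
opening: 0.573
grip_force: 52.4
```

creep_tool:
  offsets:
    - [[-0.0248, -0.112, 0, 0], [-0.0248, -0.112, 0, 0], [-0.012, -0.056, 0, 0], [0, 0, 0, 0], [0, 0, 0, 0], [0, 0, 0, 0]]

```text
t: 28.35
tool_pos: [0.4843, 0.3382, 0.1916]
ee_rot: [3.141, 0.0, 0.034]
ft_force: [0.1, -0.5, -2.7]
opening: 0.57
grip_force: 52.4
```

```bash
python3 go.py 0.4864 0.3351 0.07 0.034
```

```text
turn -0.000 then d [0.002  0.0031 0.1216] t 28.35 q [ 0.57 -0.05  1.68 -0.    1.52  2.1 ] rp [3.141 0.   ]
```

To row units: 0.03 m / 0.25 = 0.12, 0.022 m / 0.25 = 0.088.

creep_tool:
  offsets:
    - [[0.008, 0.012, 0.08, 0], [0, 0, 0.12, 0], [0, 0, 0.12, 0], [0, 0, 0.088, 0], [0, 0, 0.06, 0], [0, 0, 0.02, 0], [0, 0, 0, 0], [0, 0, 0, 0]]

```text
t: 29.02
tool_pos: [0.4868, 0.3355, 0.0708]
ee_rot: [-3.141, -0.001, 0.033]
ft_force: [-1.1, -0.0, -2.6]
opening: 0.569
grip_force: 52.5
```

creep_tool:
  offsets:
    - [[0, 0, 0, 0], [0, 0, 0.008, 0], [0, 0, 0.008, 0], [0, 0, 0.004, 0], [0, 0, 0, 0], [0, 0, 0, 0]]

```text
t: 29.52
tool_pos: [0.4862, 0.3359, 0.0648]
ee_rot: [3.142, 0.0, 0.034]
ft_force: [0.8, -0.1, -2.4]
opening: 0.568
grip_force: 52.5
```

```bash
python3 go.py 0.4864 0.3351 0.062 0.034
```

```text
turn -0.000 then d [0.0002 0.0008 0.0028] t 29.52 q [0.56 0.03 1.81 0.   1.3  2.1 ] rp [3.142 0.   ]
```

To row units: 0.0015 m / 0.25 = 0.006, 0.001 m / 0.25 = 0.004.

creep_tool:
  offsets:
    - [[0, 0, 0.006, 0], [0, 0, 0.004, 0], [0, 0, 0, 0], [0, 0, 0, 0]]

```text
t: 29.85
tool_pos: [0.4862, 0.3359, 0.0622]
ee_rot: [3.141, 0.0, 0.034]
ft_force: [0.2, 0.1, -1.5]
opening: 0.572
grip_force: 52.5
```

creep_tool:
  offsets:
    - [[0, 0, 0.002, 0], [0, 0, 0, 0], [0, 0, 0, 0]]

```text
t: 30.1
tool_pos: [0.4864, 0.3359, 0.0621]
ee_rot: [-3.141, -0.0, 0.034]
ft_force: [-0.6, -0.5, 1.2]
opening: 0.566
grip_force: 52.6
```

creep_tool:
  offsets:
    - [[0, 0, 0.002, 0], [0, 0, 0, 0], [0, 0, 0, 0]]

```text
t: 30.35
tool_pos: [0.4866, 0.336, 0.062]
ee_rot: [-3.141, -0.001, 0.034]
ft_force: [-1.5, -2.4, 6.2]
opening: 0.572
grip_force: 52.7
```

Set down. Release, rise and turn for the refractometer (yaw 1.819).

creep_tool:
  offsets:
    - [[0, 0, -0.002, 0], [0, 0, 0, 0], [0, 0, 0, 0], [0, 0, 0, 0]]
  aperture: 0.9

```text
t: 30.68
tool_pos: [0.4862, 0.3359, 0.0617]
ee_rot: [-3.142, 0.0, 0.034]
ft_force: [0.1, -0.9, 0.0]
opening: 0.9
grip_force: 0.0
```

creep_tool:
  offsets:
    - [[0, 0, -0.08, 0], [0, 0, -0.12, 0], [0, 0, -0.12, 0], [0, 0, -0.12, 0], [0, 0, -0.08, 0], [0, 0, 0, -0.06], [0, 0, 0, -0.06], [0, 0, 0, -0.06]]
  aperture: 1.0

```text
t: 31.35
tool_pos: [0.4863, 0.3359, 0.1922]
ee_rot: [-3.141, -0.001, 0.4]
ft_force: [0.7, 0.1, -0.9]
opening: 1.002
grip_force: 0.0
```

creep_tool:
  offsets:
    - [[0, 0, 0, -0.06], [0, 0, 0, -0.06], [0, 0, 0, -0.06], [0, 0, 0, -0.06], [0, 0, 0, -0.06], [0, 0, 0, -0.06], [0, 0, 0, -0.06], [0, 0, 0, -0.06]]

```text
t: 32.02
tool_pos: [0.4862, 0.3359, 0.1917]
ee_rot: [-3.141, 0.0, 1.36]
ft_force: [0.2, -0.4, 0.4]
opening: 1.002
grip_force: 0.0
```

creep_tool:
  offsets:
    - [[0, 0, 0, -0.06], [0, 0, 0, -0.06], [0, 0, 0, -0.06], [0, 0, 0, -0.0525], [0, 0, 0, 0], [0, 0, 0, 0]]

```text
t: 32.52
tool_pos: [0.4862, 0.3359, 0.1917]
ee_rot: [-3.141, -0.0, 1.815]
ft_force: [-1.0, -0.3, 0.1]
opening: 1.0
grip_force: 0.0
```

```bash
python3 go.py 0.6967 0.0288 0.15 1.819
```

```text
turn -0.004 then d [-0.3494  0.1286  0.0417] t 32.52 q [ 0.56 -0.05  1.68  0.    1.52  0.32] rp [-3.141 -0.   ]
```

To row units: -0.027 m / 0.25 = -0.108, 0.01 m / 0.25 = 0.04, -0.004 rad / 2 = -0.002.

creep_tool:
  offsets:
    - [[-0.108, 0.04, 0, -0.002], [-0.108, 0.04, 0, 0], [-0.108, 0.04, 0, 0], [-0.108, 0.04, 0, 0], [-0.108, 0.04, 0, 0], [-0.108, 0.04, 0, 0], [-0.108, 0.04, 0, 0], [-0.108, 0.04, 0, 0]]

```text
t: 33.18
tool_pos: [0.6181, 0.1453, 0.1918]
ee_rot: [3.142, -0.0, 1.818]
ft_force: [-0.4, 0.3, -0.0]
opening: 0.998
grip_force: 0.0
```

creep_tool:
  offsets:
    - [[-0.108, 0.04, 0, 0], [-0.108, 0.04, 0, 0], [-0.108, 0.04, 0, 0], [-0.108, 0.04, 0, 0], [-0.1, 0.034, 0, 0], [0, 0, 0.12, 0], [0, 0, 0, 0], [0, 0, 0, 0]]

```text
t: 33.85
tool_pos: [0.6967, 0.0299, 0.1602]
ee_rot: [-3.138, -0.001, 1.82]
ft_force: [0.2, 0.4, -0.5]
opening: 1.0
grip_force: 0.0
```

```bash
python3 go.py 0.6967 0.0288 0.15 1.819
python3 - <<'E'
from h import *
c=cam('wrist'); cv2.imwrite('pics/w2.png',c['image'][:,:,::-1]); np.savez('w2.npz',**{k:np.array(v) for k,v in c.items()})
E
```

```text
turn 0.001 then d [-0.0011 -0.0003  0.0102] t 33.85 q [ 0.01  0.19  1.47  0.    1.48 -0.24] rp [-3.138e+00 -1.000e-03]
```

View pics/w2.png

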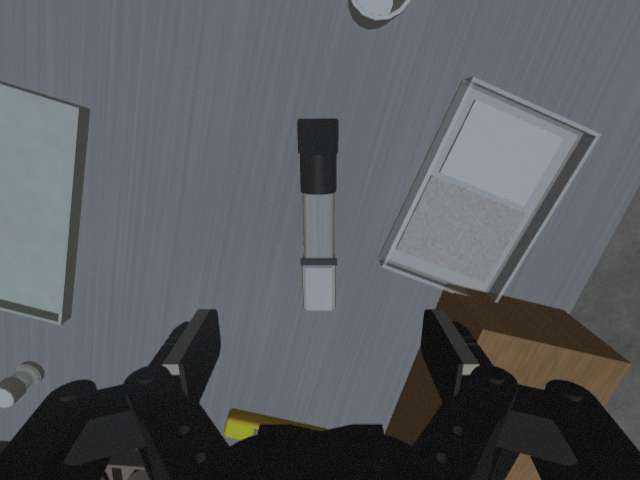

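The refractometer runs vertically in the wrist image: eyepiece end (318,118), barrel rows 192–260, head end (319,310). It's aligned with the tool. I'll work out the barrel's position, and narrow the fingers so they clear the decoy tray beside it.

```bash
python3 - <<'E'
from h import *
c=dict(np.load('w2.npz'))
a=ray(c,318,118,.016);b=ray(c,319,310,.016); print(a,b,np.linalg.norm(a-b),'ang',np.arctan2(*(a-b)[:2][::-1]))
s=ray(c,318,192,.016); e=ray(c,319,260,.02); m=(a+b)/2; d=(a-b)/np.linalg.norm(a-b)
print('mid',m,'barrel x from',(e-m)@d,'to',(s-m)@d,'grip',m-.0075*d, 'barrel mid',ray(c,318.5,226,.016))
E
```

```text
[0.67343609 0.11175374 0.016     ] [ 0.71499677 -0.0487512   0.016     ] 0.16579845127362158 ang 1.8241685377458796
mid [0.69421643 0.03150127 0.016     ] barrel x from -0.03218311166226784 to 0.025847941480334855 grip [0.69609645 0.02424072 0.016     ] barrel mid [0.69492241 0.02856504 0.016     ]
```

creep_tool:
  offsets:
    - [[0, 0, 0, 0], [0, 0, 0, 0], [0, 0, 0, 0]]
  aperture: 0.6
  grip_force: 40

```text
t: 34.15
tool_pos: [0.6977, 0.0304, 0.1632]
ee_rot: [3.14, 0.0, 1.823]
ft_force: [0.8, -0.7, 0.7]
opening: 0.608
grip_force: 0.0
```

```bash
python3 go.py 0.6955 0.0287 0.03 1.821
```

```text
turn 0.002 then d [-0.0011 -0.0026  0.1332] t 34.15 q [ 0.01  0.19  1.47  0.    1.48 -0.25] rp [3.14 0.  ]
```

To row units: 0.03 m / 0.25 = 0.12, 0.025 m / 0.25 = 0.1.

creep_tool:
  offsets:
    - [[-0.0044, -0.0104, 0.08, 0], [0, 0, 0.12, 0], [0, 0, 0.12, 0], [0, 0, 0.1, 0], [0, 0, 0.072, 0], [0, 0, 0.04, 0], [0, 0, 0, 0], [0, 0, 0, 0]]

```text
t: 34.82
tool_pos: [0.6957, 0.0283, 0.0297]
ee_rot: [3.141, 0.0, 1.823]
ft_force: [-0.8, 0.5, 0.3]
opening: 0.599
grip_force: 0.0
```

```bash
python3 go.py 0.6955 0.0287 0.005 1.821
```

```text
turn 0.002 then d [ 0.0004 -0.0001  0.0247] t 34.82 q [ 0.    0.28  1.59 -0.    1.27 -0.25] rp [3.141 0.   ]
```

To row units: 0.012 m / 0.25 = 0.048, 0.008 m / 0.25 = 0.032.

creep_tool:
  offsets:
    - [[0, 0, 0.048, 0], [0, 0, 0.032, 0], [0, 0, 0.016, 0], [0, 0, 0, 0], [0, 0, 0, 0]]

```text
t: 35.23
tool_pos: [0.6953, 0.0282, 0.0047]
ee_rot: [-3.141, -0.0, 1.823]
ft_force: [-0.1, -0.4, -0.3]
opening: 0.604
grip_force: 0.0
```

creep_tool:
  offsets:
    - [[0, 0, 0, 0], [0, 0, 0, 0], [0, 0, 0, 0], [0, 0, 0, 0], [0, 0, 0, 0], [0, 0, 0, 0], [0, 0, 0, 0], [0, 0, 0, 0]]
  aperture: 0
  grip_force: 40

```text
t: 35.9
tool_pos: [0.6957, 0.0282, 0.0055]
ee_rot: [3.141, 0.0, 1.823]
ft_force: [-1.2, -0.1, 5.1]
opening: 0.293
grip_force: 39.6
```

```bash
python3 go.py 0.6955 0.0287 0.005 1.821
```

```text
turn 0.002 then d [ 0.0005 -0.      0.0005] t 35.90 q [ 0.    0.3   1.6   0.    1.23 -0.25] rp [3.141 0.   ]
```

To row units: -0.03 m / 0.25 = -0.12, -0.015 m / 0.25 = -0.06, 0.105 rad / 2 = 0.0525.

creep_tool:
  offsets:
    - [[0, 0, -0.02, 0], [0, 0, -0.06, 0], [0, 0, -0.12, 0], [0, 0, -0.12, 0], [0, 0, 0, 0.05], [0, 0, 0, 0.05], [0, 0, 0, 0.0525], [0, 0, 0, 0]]

```text
t: 36.57
tool_pos: [0.6954, 0.0282, 0.086]
ee_rot: [3.141, -0.0, 1.513]
ft_force: [-0.4, -0.2, -1.9]
opening: 0.284
grip_force: 39.6
```

```bash
python3 go.py 0.4383 -0.0292 0.085 1.516
```

```text
turn -0.003 then d [-0.0713 -0.2536  0.001 ] t 36.57 q [ 0.    0.23  1.55 -0.    1.36  0.06] rp [ 3.141 -0.   ]
```

```bash
python3 - <<'E'
from h import *
c=cam('scene'); cv2.imwrite('pics/s2.png',c['image'][:,:,::-1])
E
```

```text
(no output)
```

View pics/s2.png

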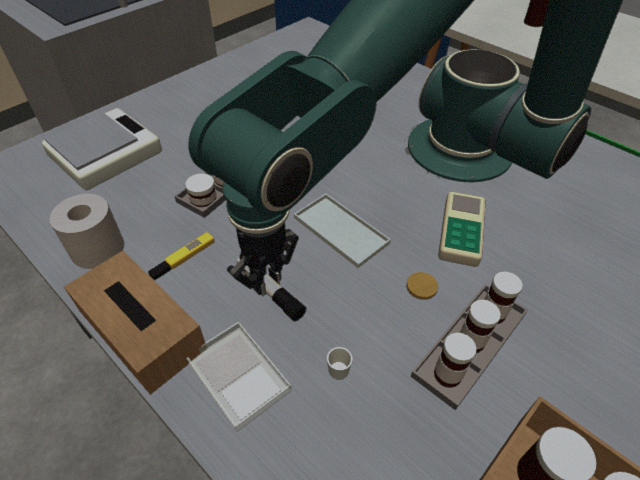

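The scene view shows all three tall jars upright in their tray (452,362), (482,322), (504,290). A squat jar stands in its bay at (200,190), and the refractometer hangs level at (285,298). Carrying it to the pale tray.

creep_tool:
  offsets:
    - [[-0.016, -0.0544, 0, 0], [-0.032, -0.112, 0, 0], [-0.032, -0.112, 0, 0], [-0.032, -0.112, 0, 0], [-0.032, -0.112, 0, 0], [-0.032, -0.112, 0, 0], [-0.032, -0.112, 0, 0], [-0.032, -0.112, 0, 0]]

```text
t: 37.28
tool_pos: [0.4815, -0.0208, 0.085]
ee_rot: [3.142, 0.0, 1.522]
ft_force: [-0.9, -0.1, -0.4]
opening: 0.287
grip_force: 39.7
```

creep_tool:
  offsets:
    - [[-0.032, -0.112, 0, 0], [-0.012, -0.062, 0, 0], [0, 0, 0, 0], [0, 0, 0, 0], [0, 0, 0, 0]]

```text
t: 37.7
tool_pos: [0.4394, -0.0293, 0.0854]
ee_rot: [3.141, 0.0, 1.52]
ft_force: [0.4, -0.1, -1.4]
opening: 0.287
grip_force: 39.7
```

```bash
python3 go.py 0.4383 -0.0292 0.0085 1.516
python3 - <<'E'
from h import *
c=cam('wrist'); cv2.imwrite('pics/w3.png',c['image'][:,:,::-1])
E
```

```text
turn 0.004 then d [ 0.     -0.0011  0.0769] t 37.70 q [-0.12 -0.34  2.1   0.    1.38 -0.07] rp [3.141 0.   ]
```

View pics/w3.png

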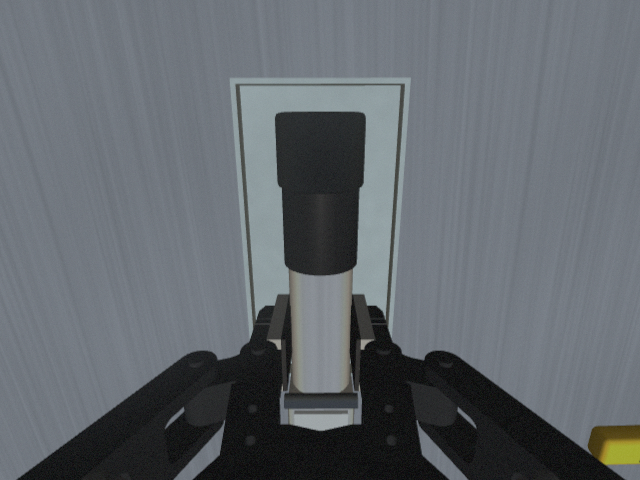

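The refractometer (axis at column 320) lines up with the tray (far rim columns 232–410, centre 321). Lowering it.

To row units: 0.02 m / 0.25 = 0.08, 0.015 m / 0.25 = 0.06.

creep_tool:
  offsets:
    - [[0, -0.004, 0.08, 0], [0, 0, 0.08, 0], [0, 0, 0.06, 0], [0, 0, 0.04, 0], [0, 0, 0.02, 0], [0, 0, 0.008, 0], [0, 0, 0, 0], [0, 0, 0, 0]]

```text
t: 38.42
tool_pos: [0.4384, -0.0293, 0.0135]
ee_rot: [3.141, 0.0, 1.518]
ft_force: [-0.1, 0.7, -0.9]
opening: 0.288
grip_force: 39.8
```

creep_tool:
  offsets:
    - [[0, 0, 0.004, 0], [0, 0, 0, 0], [0, 0, 0, 0]]

```text
t: 38.67
tool_pos: [0.4381, -0.0293, 0.0122]
ee_rot: [3.141, 0.0, 1.518]
ft_force: [0.7, 0.0, -2.0]
opening: 0.287
grip_force: 39.8
```

creep_tool:
  offsets:
    - [[0, 0, 0.004, 0], [0, 0, 0, 0], [0, 0, 0, 0]]

```text
t: 38.92
tool_pos: [0.4378, -0.0293, 0.0108]
ee_rot: [3.142, 0.0, 1.518]
ft_force: [0.3, -0.7, -0.5]
opening: 0.288
grip_force: 39.8
```

creep_tool:
  offsets:
    - [[0, 0, 0.004, 0], [0, 0, 0, 0], [0, 0, 0, 0]]

```text
t: 39.17
tool_pos: [0.4378, -0.0293, 0.0098]
ee_rot: [-3.142, -0.0, 1.518]
ft_force: [0.9, -0.4, -1.5]
opening: 0.288
grip_force: 39.8
```

To row units: 0.001 m / 0.25 = 0.004.

creep_tool:
  offsets:
    - [[0, 0, 0.004, 0], [0, 0, 0, 0], [0, 0, 0, 0]]

```text
t: 39.42
tool_pos: [0.4378, -0.0293, 0.0087]
ee_rot: [-3.141, -0.0, 1.518]
ft_force: [0.7, -0.2, -1.4]
opening: 0.284
grip_force: 39.8
```

creep_tool:
  offsets:
    - [[0, 0, 0.002, 0], [0, 0, 0, 0], [0, 0, 0, 0]]

```text
t: 39.67
tool_pos: [0.4379, -0.0293, 0.0084]
ee_rot: [3.141, 0.0, 1.518]
ft_force: [-0.7, -0.5, 1.7]
opening: 0.289
grip_force: 40.1
```

creep_tool:
  offsets:
    - [[0, 0, 0, 0], [0, 0, 0, 0], [0, 0, 0, 0], [0, 0, 0, 0]]
  aperture: 0.55

```text
t: 40.0
tool_pos: [0.4379, -0.0293, 0.0083]
ee_rot: [3.142, -0.0, 1.518]
ft_force: [-0.2, -0.3, -0.0]
opening: 0.553
grip_force: 0.0
```

creep_tool:
  offsets:
    - [[0, 0, -0.08, 0], [0, 0, -0.12, 0], [0, 0, -0.16, 0], [0, 0, -0.16, 0], [0, 0, -0.16, 0], [0, 0, -0.16, 0], [0, 0, 0, 0], [0, 0, 0, 0]]

```text
t: 40.67
tool_pos: [0.4386, -0.0294, 0.2206]
ee_rot: [3.138, 0.0, 1.518]
ft_force: [0.8, 0.7, -0.7]
opening: 0.55
grip_force: 0.0
```

creep_tool:
  offsets:
    - [[0, 0.16, -0.08, 0], [0, 0.16, -0.08, 0], [0, 0.16, -0.08, 0], [0, 0, 0, 0]]

```text
t: 41.0
tool_pos: [0.5542, -0.0355, 0.274]
ee_rot: [-3.141, -0.0, 1.518]
ft_force: [-0.1, -0.0, 0.6]
opening: 0.55
grip_force: 0.0
```

```bash
python3 - <<'E'
from h import *
t=cam('top'); s=cam('scene')
np.savez('top3.npz',**{k:np.array(v) for k,v in t.items()})
o=np.vstack([cv2.resize(t['image'][60:370],(560,271)),cv2.resize(s['image'][120:440],(640,320))[:,:560]])
cv2.imwrite('pics/fin.png',o[:,:,::-1])
E
```

```text
(no output)
```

View pics/fin.png

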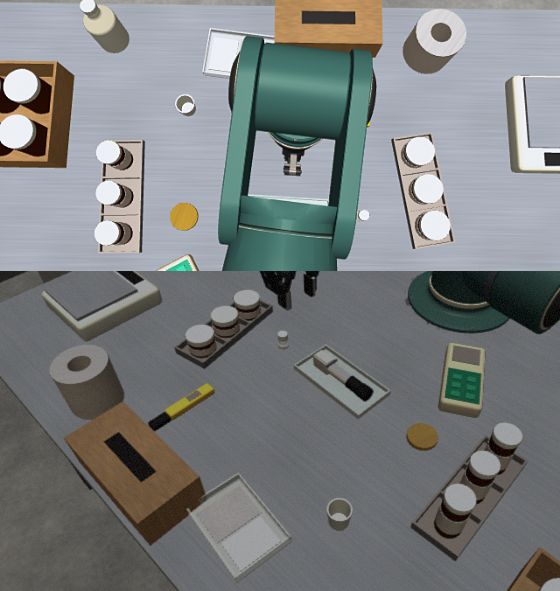

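All six jars stand in their bays: tall at left (110,155), (108,193), (108,233), squat at right (420,152), (428,188), (433,225). The refractometer lies in the tool tray at (343,373), plate up. One numeric check before handing in.

```bash
sed -e "s/top0.npz/top3.npz/" -e '/^for n in/,+1d' -e '/^print/d' m.py > m3.py; python3 m3.py | grep -E "0\.3[0-9]+ |0\.3"
```

```text
tall (122, 326) z 0.1025 [0.4037 0.3329 0.1025] r 0.0259
tall (123, 280) z 0.1026 [0.4848 0.3361 0.1026] r 0.0253
tall (123, 234) z 0.1026 [0.5691 0.3421 0.1026] r 0.0247
tall (504, 97) z 0.1082 [ 0.8393 -0.3574  0.1082] r 0.0516
tall (113, 82) z 0.1137 [0.8549 0.3778 0.1137] r 0.0321
squat (497, 317) z 0.052 [ 0.4288 -0.3455  0.052 ] r 0.0331
squat (489, 275) z 0.0521 [ 0.5074 -0.3347  0.0521] r 0.032
squat (480, 232) z 0.0521 [ 0.5894 -0.32    0.0521] r 0.0314
```

Each lid has the same height as its reference jar, so every jar is on its tray floor and in place.

```bash
python3 -c "
from plant import ticket
print(ticket.job_done())"
```

```text
the job is handed in; nothing more can be done
None
```

I handed the job in at about 41 s of the 136 s: the four loose jars stand in free bays of their matching trays, the two earlier jars are still in their bays, and the refractometer lies plate up in the white tool tray; the hand-in returned no verdict.

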